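# Feel the manifold's machined flat for burrs

## Robot

A 6-joint arm with a two-finger parallel gripper is mounted at the origin on the work surface. World frame = base frame: x ahead of the robot, y to its left, z up, the work surface at z = 0. Lengths are in m, angles in degrees, forces in N, time in s.
With the tool pointing down it reaches from about 0.275 to 0.75 m from the base axis. Payload 10.2 kg.
Tool frame: the origin (TCP) lies midway between the tips of the shut fingers; the grasp point (between the pads) lies 19 mm behind it (bot.hold_point_z is the distance from the TCP to the grasp point, in m); z points along the fingers, y is the line along which they close (so a half turn about z gives the same grasp; the last joint's range is limited). The gripper opens to 88 mm and grips with 3 to 60 N. Pads are 18 mm wide; open, the fingers measure 123 mm over their backs; the gripper's body (75 mm by 187 mm) begins 45 mm behind the grasp point.
Start: joints at [64.378, 17.928, 85.812, -0, 76.261, -12.8], TCP at [0.117, 0.512, 0.239] pointing down, gripper open.
Joint ranges: [-168.41, 168.41], [-55.51, 124.54], [10.69, 146.95], [-70.63, 250.63], [1, 178], [-165.06, 165.06]. Speed limits (degrees/s): [136.94, 136.94, 172.46, 180, 180, 180].

## Interface

Orientations are given as a 3x3 rotation matrix whose columns are the frame's x, y, z axes.
In Python, from station import bot gives the robot as it stands. The module is installed in compiled form; this text tells all that it offers.
- The arm moves only by the shell command python3 -m handwheel 'ROWS' [OPENING]. ROWS is JSON, a list of rows, each an object of numbers: "x", "y", "z": the shift along the tool's x, y, z in mm; "rx", "ry", "rz": the turn, a rotation vector about the tool's x, y, z in units of 8 degrees (1.0 is 8 degrees). In form: [{"x": .., "y": .., "z": .., "rx": .., "ry": .., "rz": ..}, ...]. A call has 1 to 5 rows; each row shifts and turns the commanded pose from where the row before left it, along the tool's axes as they then stand; what a row does not reach is not made up. A row lasts 1/10 s, in which the tool goes at most 50 mm and 8.59 degrees, less where a joint would pass 70% of its speed; a pose out of reach is approached as far as the arm can. A call is refused whole if a number of a shift passes 50 or a number of a turn 1, either way. A call with a gripper value outside its range is refused whole. OPENING is the finger opening in mm, from 0 to 88.1, set as the call begins (- or left out, the last holds). The fingers move at their own pace and stop on an object; the grip force is fixed at half the most. Time passes only in rows, so rows that do not move let the fingers close. It gives the time, the measured TCP pose, the force, the opening and the grip force at its end, in the units of the state.
- bot.get_state(): the state, without advancing time (a new reading comes with each control period).
- bot.capture(name): name is "scene" or "side" or "wrist"; returns a dict with "frame" (384x512x3 uint8, red, green, blue), "fx", "fy", "cx", "cy" (pixels), "extrinsics" (4x4, takes a point from world to camera coordinates). Camera axes: x right, y down, z forward; pixel columns grow to the right and rows downward; lengths in m; the calibration is good to about 2 mm. The wrist camera is an equidistant fisheye: a pixel r from the principal point sees the ray r / f radians off the axis. A picture is of the moment at which its call begins. There is no depth.
- bot.finish_job(): hands the job in; it is judged then, once.
Trained networks look in the newest picture that a camera, given by its name, has taken for a name from the list of things; names that differ only in an ending like _2 or _b are one class to them, and where a whole thing is asked for, a point or a joint stands for the part that bears it (a point fixed in the world has none). Each returns a list of dicts, best first, with "p" (0 to 1); they miss things now and then, are a little off and sometimes report something else, mostly with a low value. They report only what shows in the picture. A call takes as long as a camera call.
- bot.silhouettes(thing, camera): "region" (384x512 bool, what is visible of it) and "pixel" ([row, column] in pixels, amid what is visible of it).
The state is a dict: "t": time; "joint_pos": joint angles; "qvel": joint speeds; "effort": joint torques, N m; "ee_pos": TCP position; "orientation": TCP orientation; "ft_force": force on the tool from outside, world axes, zero at the start; "wrist_torque": the same for the moment, N m; "opening": finger opening in m; "grip_force": force on a finger pad.
Only numpy, scipy, OpenCV 4.12 (cv2) and the standard library are available. Lean on these libraries where they do the work, as an engineer would, in place of code of your own. Each camera call takes 0.05 s, during which the arm holds its last target. There are 200 camera calls.

## Task

Feel the machined flat on top of the square brass manifold for burrs: with the fingers closed, touch down lightly on it right beside the big hex nut and draw the fingertips slowly along the flat, in light contact and without lifting off on the way, to the capped end, then lift clear. Only touch: do not press hard, lift the manifold or shove it out of its cradle, and leave the tees, tools and cup around it where they are.

Things in the scene. Friction and masses are not known exactly. Their poses are not given: they have to be found in the camera images.
- manifold: brass manifold, loose in the nest: square bar 36 x 36 mm, 240 mm long along its y, about 0.8 kg. Hex nut at its +y end: 28 mm long, 42 mm across flats, its top 3 mm above the bar's. Round cap at its -y end: 29 mm diameter, 22 mm long, top 3.5 mm below the bar's. Four threaded outlets, 21 mm diameter, 26 mm long, point to +x at mid-height. Origin: centre of the bar's underside; z up
- flat_nut_end (a point): point on the flat's centre line at the surface, 20 mm from the hex nut's face (100 mm to +y of the middle); axes as the manifold's. Start the stroke here
- flat_middle (a point): middle of the flat, at its surface; axes as the manifold's. The flat is the bar's whole top face, plain and level, 36 mm wide and 240 mm long along y, 36 mm above the manifold's origin and about 130 mm above the table. It sinks under load: about 0.8 mm per newton when pressed at an end of the flat, 0.4 mm per newton in the middle, up to 6 mm, and springs back
- flat_cap_end (a point): point on the flat's centre line at the surface, 20 mm from the flat's capped end (100 mm to -y of the middle); axes as the manifold's. The stroke ends here or up to 20 mm farther on
- nest: fixed steel inspection nest on the granite slab: base plate 70 x 300 x 12 mm (long side along y) with two sprung U-shaped saddles, 100 mm either side of its middle, that carry the manifold's underside 34 mm above the nest's underside with 1 mm side clearance. A stop plate stands just beyond the cap, its top 10 mm lower than the flat. Origin: centre of the underside, axes as the manifold's
- tee_a: threaded brass tee fitting, run 70 mm, branch 36 mm from the run's axis, largest diameter 31 mm, lying flat beyond the manifold, origin under the crossing of the axes, branch to +y
- tee_b: threaded brass tee fitting, run 70 mm, branch 36 mm from the run's axis, largest diameter 31 mm, lying flat beyond the manifold, origin under the crossing of the axes, branch to +y
- tee_c: threaded brass tee fitting, run 70 mm, branch 36 mm from the run's axis, largest diameter 31 mm, standing 70 mm tall on one end of its run on the robot's side of the manifold, origin under the run's axis, branch to +y
- caliper: silver vernier caliper lying flat on the robot's side of the manifold, 230 mm long along its x, up to 80 mm wide at the jaws (+x end), 8 mm thick, origin under the middle of the beam
- magnifier: black bakelite magnifier stand, base 84 mm across, lens ring at 100 mm height, at the right side of the slab (-y), origin under the base's centre
- cup: blue plastic sorting cup, 80 mm across, 85 mm tall, at the left side of the slab (+y), origin under its centre
- ring_gauge: steel ring gauge lying flat, 56 mm across, 18 mm tall, near the magnifier, origin under its centre

How it is judged:
By the outcome, as a careful person would: the job done as asked, in the order asked, and still so for the second after the job is handed in, with the robot touching nothing.
It also fails if it takes over 35 s, if anything falls off the work surface, if the arm or the gripper's body presses on something with over 40 N, if the wrist force passes 120 N, or if a joint passes its speed limit or range.

## Working session

There is one attempt and no reset: what is moved stays moved. The work goes in short steps, Python scripts to look and compute and a shell command to move; the robot and the scene stay as the last step left them, time stands still between calls to the robot, and variables do not carry over. Pictures are saved under pics/ and viewed, at most 10 in all, crops included, and the job is handed in when it is done.

```bash
mkdir -p pics; python3 - <<'E'
from station import bot
import cv2,numpy as np,pickle
s=bot.get_state();print(s['ee_pos'],np.round(s['orientation'],3).tolist(),s['ft_force'],s['opening'],s['t'])
d={}
for c in["scene","side"]:
    k=bot.capture(c);f=k["frame"].copy();d[c]=k
    r=bot.silhouettes("manifold",c)
    print(c,k['fx'],k['fy'],k['cx'],k['cy'],np.round(k['extrinsics'],3).tolist())
    d[c+'_r']=r
    for q in r[:2]:print(q['p'],q['pixel'],q['region'].sum())
    cs,_=cv2.findContours(r[0]['region'].astype(np.uint8),0,2)
    g=cv2.resize(f[:,:,::-1],(784,588),interpolation=cv2.INTER_CUBIC)
    cv2.imwrite(f'pics/{c}1.png',g)
pickle.dump(d,open('d.pkl','wb'))
E
```

```text
[0.11641216 0.51168559 0.23818535] [[-0.975, 0.222, -0.001], [0.222, 0.975, -0.001], [0.0, -0.001, -1.0]] [-0.03362098 -0.42924942 -0.40341761] 0.08802540000515369 0.0
scene 389.7149974022334 389.7149974022334 256.27665999268805 190.81705076803536 [[-0.184, 0.983, 0.008, 0.093], [0.52, 0.105, -0.847, -0.187], [-0.834, -0.152, -0.531, 1.615], [0.0, 0.0, 0.0, 1.0]]
0.92 [193.5, 251.5] 1779
side 364.5860695843645 364.5860695843645 265.35875790415986 187.4535031972283 [[-0.973, -0.232, 0.019, 0.547], [-0.137, 0.503, -0.854, 0.191], [0.188, -0.833, -0.521, 0.868], [0.0, 0.0, 0.0, 1.0]]
0.8 [201.0, 273.1] 1725
```

View pics/scene1.png

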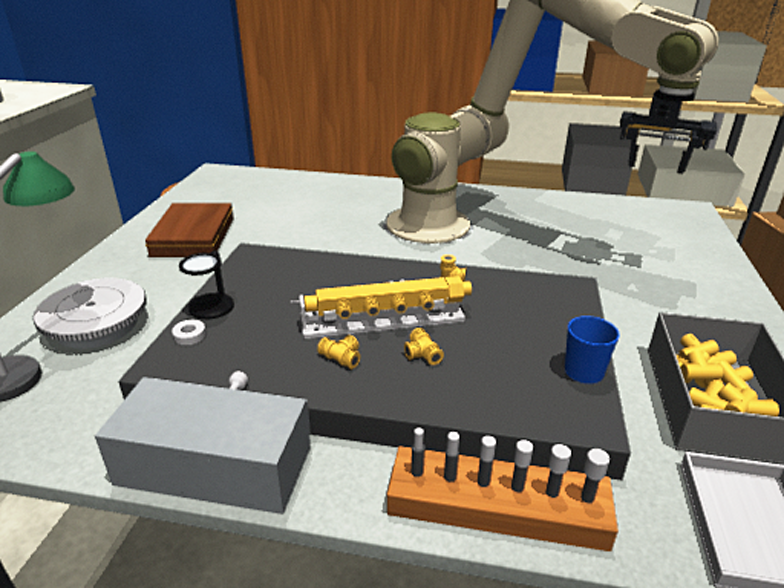

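View pics/side1.png

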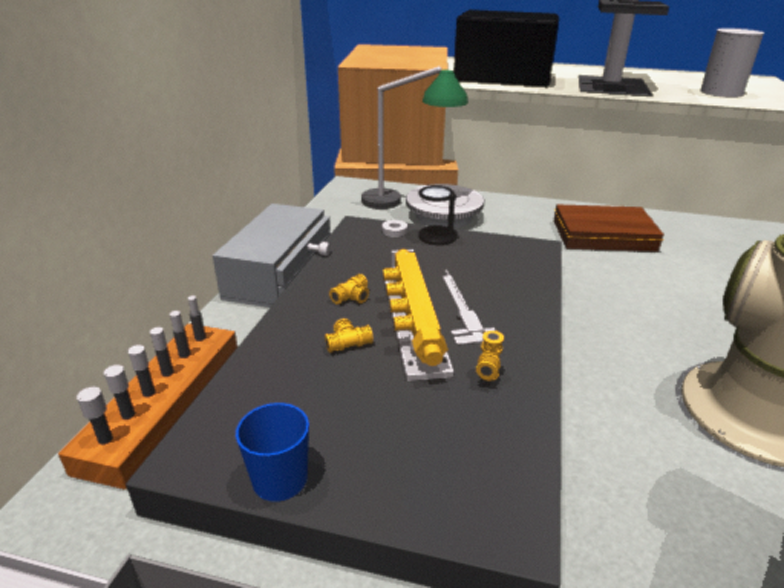

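The scene picture shows the manifold near (385,295), with its nut at the right end at (455,290) and its cap at (310,303). The side picture shows the nut at (430,348) and the cap at (404,258). Next I'll fit the pose to both silhouettes.

```bash
cat > fit.py <<'E'
import cv2,numpy as np,pickle
from scipy.optimize import minimize
def cyl(c,ax,r,l,n=16,ph=0):
    a=np.arange(n)*2*np.pi/n+ph;o=np.zeros((2*n,3));u=[i for i in range(3) if i!=ax]
    for k,e in enumerate((-l/2,l/2)):
        o[k*n:(k+1)*n,ax]=e;o[k*n:(k+1)*n,u[0]]=r*np.cos(a);o[k*n:(k+1)*n,u[1]]=r*np.sin(a)
    return o+c
P=[np.array([[a,b,c] for a in(-.018,.018) for b in(-.12,.12) for c in(0,.036)]),
 cyl([0,.134,.018],1,.021/np.cos(np.pi/6),.028,6),cyl([0,-.131,.018],1,.0145,.022)]
def parts(ys): return P+[cyl([.031,y,.018],0,.0105,.026) for y in ys]
def proj(k,w):
    E=k['extrinsics'];c=w@E[:3,:3].T+E[:3,3]
    return np.c_[k['fx']*c[:,0]/c[:,2]+k['cx'],k['fy']*c[:,1]/c[:,2]+k['cy']]
def toworld(p,q):
    c,s=np.cos(q[2]),np.sin(q[2]);return p@np.array([[c,s,0],[-s,c,0],[0,0,1]])+[q[0],q[1],q[3] if len(q)>3 else .094]
def render(k,q,ys):
    m=np.zeros((384*4,512*4),np.uint8)
    for p in parts(ys):
        h=cv2.convexHull(((proj(k,toworld(p,q))+.5)*4*16).astype(np.int32));cv2.fillConvexPoly(m,h,255,shift=4)
    return cv2.resize(m,(512,384),interpolation=cv2.INTER_AREA)/255.
E
python3 - <<'E'
from fit import *
d=pickle.load(open('d.pkl','rb'))
ys=[-.081,-.027,.027,.081]
def cost(v,cams,ys=ys):
    q=[v[0]/1e3,v[1]/1e3,v[2]/100]+([v[3]/1e3] if len(v)>3 else []);return sum(np.abs(render(d[c],q,ys)-d[c+'_r'][0]['region']).sum() for c in cams)
best=None
for x in(400,450,500):
  for y in(-50,0,50):
    r=minimize(cost,[x,y,0],args=(["scene","side"],),method='Nelder-Mead',options=dict(initial_simplex=np.array([[x,y,0],[x+40,y,0],[x,y+40,0],[x,y,20]])))
    if best is None or r.fun<best.fun:best=r
print(best.x,best.fun)
for cams in(["scene"],["side"]):
    r=minimize(cost,best.x,args=(cams,),method='Nelder-Mead',options=dict(initial_simplex=best.x+np.array([[0,0,0],[8,0,0],[0,8,0],[0,0,5]])));print(cams,r.x,r.fun)
b=np.r_[best.x,94]
r=minimize(cost,b,args=(["scene","side"],),method='Nelder-Mead',options=dict(initial_simplex=b+np.vstack([np.zeros(4),np.diag([8,8,5,8])])));print(r.x,r.fun)
v=best.x;q=[v[0]/1e3,v[1]/1e3,v[2]/100]
print(toworld(np.array([[0,.1,.036],[0,0,.036],[0,-.1,.036]]),q).round(4).tolist(),np.degrees(q[2]))
out=[]
for c in["scene","side"]:
    f=d[c]['frame'][:,:,::-1].copy();m=(render(d[c],q,ys)>.5).astype(np.uint8)
    f=cv2.resize(f,None,fx=4,fy=4);cs,_=cv2.findContours(cv2.resize(m,None,fx=4,fy=4),0,2);cv2.drawContours(f,cs,-1,(255,0,255),1)
    y0,x0=[int(4*a) for a in d[c+'_r'][0]['pixel']];out.append(f[y0-250:y0+250,x0-260:x0+140] if 0 else cv2.resize(f[y0-280:y0+280,x0-280:x0+280],(400,400)))
cv2.imwrite('pics/fit.png',np.hstack(out))
E
```

```text
[553.63044932  -9.87825071  38.18107229] 360.5960784313726
['scene'] [554.94261518  -9.40183398  38.0696361 ] 187.23137254901957
['side'] [553.25301795 -10.13173156  38.10407177] 161.83137254901962
[553.39813194 -10.74858032  38.07479161  92.799772  ] 350.62745098039215
[[0.5164, 0.0829, 0.13], [0.5536, -0.0099, 0.13], [0.5909, -0.1027, 0.13]] 21.876142993531364
```

View pics/fit.png

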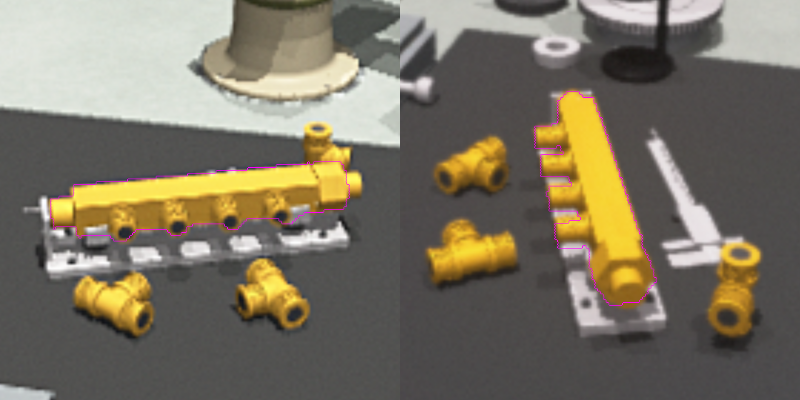

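The fit agrees between the two views to about 1 mm. The flat's nut-end point is at (0.516, 0.083, 0.130) and the bar yaw is 21.9°. I'll close the fingers and turn the tool so its x lies along the bar.

```bash
python3 -m handwheel '[{"rz":1},{"rz":1},{"rz":1},{"rz":1},{"rz":1}]' 0; python3 -m handwheel '[{"rz":1},{"rz":0.91},{"x":-30,"y":12},{"x":-34,"y":13},{"x":-34,"y":13}]'; python3 -m handwheel '[{"x":-34,"y":13},{"x":-34,"y":13},{"x":-34,"y":13},{"x":-34,"y":13},{"x":-34,"y":13}]'; python3 -m handwheel '[{"x":-34,"y":13},{"x":-34,"y":13},{"x":-34,"y":13},{"x":-34,"y":13},{}]';
cat > st.py <<'E'
from station import bot
import numpy as np
q=[.5536,-.0099,np.radians(21.88)]
def st():
    s=bot.get_state();p=np.array(s['ee_pos']);R=np.array(s['orientation']);c,n=np.cos(q[2]),np.sin(q[2])
    d=p[:2]-q[:2];m=[c*d[0]+n*d[1],-n*d[0]+c*d[1]]
    print('t',s['t'],'mani xy mm',np.round(np.array(m)*1e3,1),'z',round(p[2]*1e3,2),'F',np.round(s['ft_force'],2),'open',s['opening'])
    t=[q[0]-n*.1,q[1]+c*.1,p[2]];print('tool shift to nut end mm',np.round(R.T@(np.array(t)-p)*1e3,1),'xyaw',np.degrees(np.arctan2(R[1,0],R[0,0])),'z',R[:,2].round(4))
if __name__=='__main__':st()
E
python3 st.py
```

```text
t 0.2 mani xy mm [-211.2  647. ] z 238.4 F [ 0.38 -0.31 -0.38] open 0.0879188295849243
tool shift to nut end mm [-4.851e+02 -3.295e+02  2.000e-01] xyaw 167.17730339265435 z [-3.e-04 -6.e-04 -1.e+00]validation failed for argument at $[0]...
validation failed for argument at $[0]...
validation failed for argument at $[0]...
validation failed for argument at $[0]...
```

The calls were refused, probably because each row needs all six numbers.

```bash
python3 -m handwheel '[{"x":0,"y":0,"z":0,"rx":0,"ry":0,"rz":1},{"x":0,"y":0,"z":0,"rx":0,"ry":0,"rz":1},{"x":0,"y":0,"z":0,"rx":0,"ry":0,"rz":1},{"x":0,"y":0,"z":0,"rx":0,"ry":0,"rz":1},{"x":0,"y":0,"z":0,"rx":0,"ry":0,"rz":1}]' 0; python3 st.py
```

```text
t: 0.7
ee_pos: [0.1165, 0.5118, 0.2386]
orientation: [[-0.6, 0.8, -0.0], [0.8, 0.6, -0.0], [-0.0, -0.0, -1.0]]
ft_force: [-0.1, -0.1, 0.0]
opening: 0.05
grip_force: 0.0
t 0.7 mani xy mm [-211.2  647. ] z 238.57 F [-0.14 -0.14  0.04] open 0.049983330462443874
tool shift to nut end mm [-5.83e+02  6.27e+01  1.00e-01] xyaw 126.84748694897468 z [-1.e-04 -3.e-04 -1.e+00]
```

Accepted. About 15° of turn is left, then the traverse of -547 mm in x and +211 mm in y.

```bash
python3 -m handwheel '[{"x":0,"y":0,"z":0,"rx":0,"ry":0,"rz":1},{"x":0,"y":0,"z":0,"rx":0,"ry":0,"rz":0.87},{"x":-34,"y":13,"z":0,"rx":0,"ry":0,"rz":0},{"x":-34,"y":13,"z":0,"rx":0,"ry":0,"rz":0},{"x":-34,"y":13,"z":0,"rx":0,"ry":0,"rz":0}]' | head -2; python3 -m handwheel '[{"x":-34,"y":13,"z":0,"rx":0,"ry":0,"rz":0},{"x":-34,"y":13,"z":0,"rx":0,"ry":0,"rz":0},{"x":-34,"y":13,"z":0,"rx":0,"ry":0,"rz":0},{"x":-34,"y":13,"z":0,"rx":0,"ry":0,"rz":0},{"x":-34,"y":13,"z":0,"rx":0,"ry":0,"rz":0}]' | head -2;  python3 -m handwheel '[{"x":-34,"y":13,"z":0,"rx":0,"ry":0,"rz":0},{"x":-34,"y":13,"z":0,"rx":0,"ry":0,"rz":0},{"x":-34,"y":13,"z":0,"rx":0,"ry":0,"rz":0},{"x":-34,"y":13,"z":0,"rx":0,"ry":0,"rz":0},{"x":0,"y":0,"z":0,"rx":0,"ry":0,"rz":0}]' | head -2; python3 st.py
```

```text
t: 1.2
ee_pos: [0.1917, 0.4312, 0.2385]
t: 1.7
ee_pos: [0.3164, 0.2982, 0.2388]
t: 2.2
ee_pos: [0.4172, 0.1907, 0.2384]
t 2.2 mani xy mm [-51.8 237. ] z 238.41 F [ 0.16 -0.11  0.07] open 0.0008318201596538346
tool shift to nut end mm [-1.371e+02  5.150e+01  1.000e-01] xyaw 111.98533161465309 z [ 1.e-04 -6.e-04 -1.e+00]
```

```bash
python3 -m handwheel '[{"x":-34,"y":13,"z":0,"rx":0,"ry":0,"rz":0},{"x":-34,"y":13,"z":0,"rx":0,"ry":0,"rz":0},{"x":-34,"y":13,"z":0,"rx":0,"ry":0,"rz":0},{"x":-35,"y":12.5,"z":20,"rx":0,"ry":0,"rz":0},{"x":0,"y":0,"z":30,"rx":0,"ry":0,"rz":0}]' | head -2; python3 -m handwheel '[{"x":0,"y":0,"z":25,"rx":0,"ry":0,"rz":0},{"x":0,"y":0,"z":13,"rx":0,"ry":0,"rz":0},{"x":0,"y":0,"z":0,"rx":0,"ry":0,"rz":0}]'|head -2; python3 - <<'E'
import st,cv2,numpy as np
from station import bot
from fit import proj
st.st()
p=np.array(bot.get_state()['ee_pos']);out=[]
for c in("scene","side"):
    k=bot.capture(c);u,v=proj(k,p[None])[0];print(c,u,v)
    f=cv2.resize(k['frame'][:,:,::-1],None,fx=4,fy=4,interpolation=cv2.INTER_CUBIC);a,b=int(max(4*u-250,0)),int(4*v-300)
    out.append(f[b:b+500,a:a+390]); print(4*u-a,4*v-b)
cv2.imwrite('pics/tip.png',np.hstack(out))
E
```

```text
t: 2.7
ee_pos: [0.5171, 0.0837, 0.1888]
t: 3.0
ee_pos: [0.5135, 0.0865, 0.1491]
t 3.0 mani xy mm [ -1.3 104.4] z 149.07 F [0.82 0.74 0.89] open 0.0006655658280838919
tool shift to nut end mm [-4.4  1.3 -0. ] xyaw 112.23801154259168 z [-3.8e-03  4.0e-04 -1.0e+00]
scene 286.37118681232624 177.52833437342778
250.48474724930497 300.11333749371113
side 279.030164462625 203.89620094510778
250.12065785050004 300.5848037804311
```

View pics/tip.png

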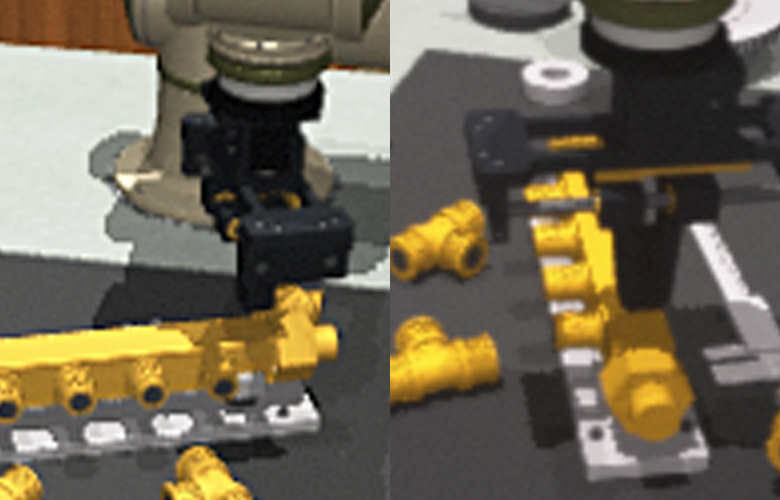

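The tips project at (250,300) in the left crop and at the fingertip end in the right crop, above the flat and beside the nut. I'll correct 4 mm away from the nut, let it settle, and read the force baseline.

```bash
python3 -m handwheel '[{"x":-4,"y":1,"z":5,"rx":0,"ry":0,"rz":0},{"x":0,"y":0,"z":5,"rx":0,"ry":0,"rz":0},{"x":0,"y":0,"z":0,"rx":0,"ry":0,"rz":0},{"x":0,"y":0,"z":0,"rx":0,"ry":0,"rz":0}]' >/dev/null;python3 st.py;python3 -m handwheel '[{"x":0,"y":0,"z":0,"rx":0,"ry":0,"rz":0},{"x":0,"y":0,"z":0,"rx":0,"ry":0,"rz":0}]' >/dev/null;python3 st.py
```

```text
t 3.5 mani xy mm [ 0.6 99.3] z 140.78 F [-0.4  -0.8  -0.15] open -0.00010615637371658138
tool shift to nut end mm [ 0.7 -0.6 -0. ] xyaw 112.21231700515456 z [ 0. -0. -1.]
t 3.7 mani xy mm [ 0.7 99.3] z 140.9 F [-0.36  0.11 -0.29] open 0.00048107823766002005
tool shift to nut end mm [ 0.7 -0.7 -0. ] xyaw 112.21976838810436 z [ 3.e-04 -0.e+00 -1.e+00]
```

```bash
python3 -m handwheel '[{"x":0,"y":-0.6,"z":3,"rx":0,"ry":0,"rz":0},{"x":0,"y":0,"z":3,"rx":0,"ry":0,"rz":0},{"x":0,"y":0,"z":2,"rx":0,"ry":0,"rz":0},{"x":0,"y":0,"z":0,"rx":0,"ry":0,"rz":0}]' |grep -E "force|ee"; for i in 1 2 3; do python3 -m handwheel '[{"x":0,"y":0,"z":0.5,"rx":0,"ry":0,"rz":0},{"x":0,"y":0,"z":0,"rx":0,"ry":0,"rz":0}]'|grep -E "ft|ee"; done; python3 st.py
```

```text
ee_pos: [0.5164, 0.0823, 0.1323]
ft_force: [0.3, -0.7, 0.3]
grip_force: 0.0
ee_pos: [0.5166, 0.0823, 0.1322]
ft_force: [-1.3, 0.3, -0.7]
ee_pos: [0.5166, 0.0823, 0.1317]
ft_force: [-0.4, -0.0, -0.7]
ee_pos: [0.5166, 0.0823, 0.1312]
ft_force: [-0.3, 0.1, -0.1]
t 4.7 mani xy mm [-0.  99.3] z 131.19 F [-0.33  0.14 -0.14] open 0.00044648649652889445
tool shift to nut end mm [ 0.7  0.  -0. ] xyaw 112.2175060867728 z [-0. -0. -1.]
```

```bash
for i in 1 2 3 4 ; do python3 -m handwheel '[{"x":0,"y":0,"z":0.5,"rx":0,"ry":0,"rz":0},{"x":0,"y":0,"z":0,"rx":0,"ry":0,"rz":0}]'|grep -E "ft|ee"; done; python3 st.py
```

```text
ee_pos: [0.5166, 0.0823, 0.1307]
ft_force: [-0.6, 0.7, -0.7]
ee_pos: [0.5166, 0.0823, 0.1302]
ft_force: [0.3, -0.3, 1.5]
ee_pos: [0.5166, 0.0823, 0.1297]
ft_force: [0.3, -0.3, 0.6]
ee_pos: [0.5166, 0.0824, 0.1293]
ft_force: [-0.9, 1.3, 1.2]
t 5.5 mani xy mm [ 0.  99.4] z 129.25 F [-0.86  1.28  1.25] open 0.000573206346478969
tool shift to nut end mm [ 0.6 -0.   0. ] xyaw 112.217615870367 z [ 0.e+00  1.e-04 -1.e+00]
```

```bash
python3 -m handwheel '[{"x":0,"y":0,"z":0.6,"rx":0,"ry":0,"rz":0}]'|grep -E "ft|ee"; for i in 1 2 3 4 ; do python3 -m handwheel '[{"x":0,"y":0,"z":0,"rx":0,"ry":0,"rz":0}]'|grep -E "ft|ee"; done; python3 st.py
```

```text
ee_pos: [0.5166, 0.0824, 0.1287]
ft_force: [-1.1, 2.0, 2.4]
ee_pos: [0.5166, 0.0824, 0.1287]
ft_force: [-0.1, 2.2, 2.6]
ee_pos: [0.5166, 0.0824, 0.1287]
ft_force: [-0.8, 1.9, 1.9]
ee_pos: [0.5166, 0.0824, 0.1287]
ft_force: [0.5, 1.6, 2.3]
ee_pos: [0.5166, 0.0823, 0.1287]
ft_force: [-1.8, 1.1, 3.0]
t 6.0 mani xy mm [ 0.  99.4] z 128.68 F [-1.79  1.11  2.95] open 0.0009224168789061061
tool shift to nut end mm [ 0.6 -0.   0. ] xyaw 112.22002819616877 z [ 1.e-04  1.e-04 -1.e+00]
```

Contact is steady at about 2.4 N and the surface is at about 130.4 mm. I'll start the stroke at 30 mm/s, easing the depth off toward the stiffer middle.

```bash
python3 -m handwheel '[{"x":-2,"y":0,"z":0,"rx":0,"ry":0,"rz":0},{"x":-3,"y":0,"z":-0.05,"rx":0,"ry":0,"rz":0},{"x":-3,"y":0,"z":-0.05,"rx":0,"ry":0,"rz":0},{"x":-3,"y":0,"z":-0.05,"rx":0,"ry":0,"rz":0},{"x":-3,"y":-0.1,"z":-0.05,"rx":0,"ry":0,"rz":0}]'|grep -E "ft|ee"; python3 -m handwheel '[{"x":-3,"y":0,"z":-0.05,"rx":0,"ry":0,"rz":0},{"x":-3,"y":0,"z":-0.05,"rx":0,"ry":0,"rz":0},{"x":-3,"y":0,"z":-0.05,"rx":0,"ry":0,"rz":0},{"x":-3,"y":0,"z":-0.05,"rx":0,"ry":0,"rz":0},{"x":-3,"y":-0.1,"z":0,"rx":0,"ry":0,"rz":0}]'|grep -E "ft|ee"; python3 st.py
```

```text
ee_pos: [0.5219, 0.069, 0.1288]
ft_force: [-0.3, 2.1, 2.9]
ee_pos: [0.5275, 0.0551, 0.129]
ft_force: [-0.2, 2.4, 3.0]
t 7.0 mani xy mm [-0.  70.1] z 129.02 F [-0.23  2.44  2.97] open 0.0005566325424593321
tool shift to nut end mm [29.9  0.2 -0. ] xyaw 112.21736266917885 z [ 0. -0. -1.]
```

```bash
python3 -m handwheel '[{"x":-3,"y":0,"z":-0.05,"rx":0,"ry":0,"rz":0},{"x":-3,"y":0,"z":-0.05,"rx":0,"ry":0,"rz":0},{"x":-3,"y":0,"z":-0.05,"rx":0,"ry":0,"rz":0},{"x":-3,"y":0,"z":-0.05,"rx":0,"ry":0,"rz":0},{"x":-3,"y":-0.1,"z":-0.05,"rx":0,"ry":0,"rz":0}]'|grep -E "ft|ee"; python3 -m handwheel '[{"x":-3,"y":0,"z":-0.03,"rx":0,"ry":0,"rz":0},{"x":-3,"y":0,"z":-0.03,"rx":0,"ry":0,"rz":0},{"x":-3,"y":0,"z":-0.03,"rx":0,"ry":0,"rz":0},{"x":-3,"y":0,"z":-0.03,"rx":0,"ry":0,"rz":0},{"x":-3,"y":-0.1,"z":0,"rx":0,"ry":0,"rz":0}]'|grep -E "ft|ee"; python3 st.py
```

```text
ee_pos: [0.533, 0.0412, 0.1293]
ft_force: [-0.6, 2.2, 2.3]
ee_pos: [0.5386, 0.0273, 0.1294]
ft_force: [-0.5, 1.9, 2.5]
t 8.0 mani xy mm [-0.1 40.1] z 129.38 F [-0.47  1.86  2.52] open 0.00048630770769200374
tool shift to nut end mm [59.9  0.4  0. ] xyaw 112.21876858254718 z [-0. -0. -1.]
```

```bash
python3 -m handwheel '[{"x":-3,"y":0,"z":-0.02,"rx":0,"ry":0,"rz":0},{"x":-3,"y":0,"z":-0.02,"rx":0,"ry":0,"rz":0},{"x":-3,"y":0,"z":-0.02,"rx":0,"ry":0,"rz":0},{"x":-3,"y":0,"z":-0.02,"rx":0,"ry":0,"rz":0},{"x":-3,"y":0,"z":0,"rx":0,"ry":0,"rz":0}]'|grep -E "ft|ee"; python3 -m handwheel '[{"x":-3,"y":0,"z":0,"rx":0,"ry":0,"rz":0},{"x":-3,"y":0,"z":0,"rx":0,"ry":0,"rz":0},{"x":-3,"y":0,"z":0,"rx":0,"ry":0,"rz":0},{"x":-3,"y":0,"z":0,"rx":0,"ry":0,"rz":0},{"x":-3,"y":0,"z":0,"rx":0,"ry":0,"rz":0}]'|grep -E "ft|ee";  python3 -m handwheel '[{"x":-3,"y":-0.1,"z":0,"rx":0,"ry":0,"rz":0},{"x":-3,"y":0,"z":0,"rx":0,"ry":0,"rz":0},{"x":-3,"y":0,"z":0,"rx":0,"ry":0,"rz":0},{"x":-3,"y":0,"z":0,"rx":0,"ry":0,"rz":0},{"x":-3,"y":0,"z":0,"rx":0,"ry":0,"rz":0}]'|grep -E "ft|ee"; python3 st.py
```

```text
ee_pos: [0.5443, 0.0134, 0.1295]
ft_force: [0.1, 1.0, 2.0]
ee_pos: [0.5499, -0.0005, 0.1295]
ft_force: [-0.1, 1.8, 2.6]
ee_pos: [0.5555, -0.0144, 0.1295]
ft_force: [-1.0, 1.8, 2.1]
t 9.5 mani xy mm [ 0.1 -4.9] z 129.47 F [-0.99  1.81  2.1 ] open 0.0006559956347188099
tool shift to nut end mm [104.9   0.5   0. ] xyaw 112.21783656768386 z [-0.  0. -1.]
```

```bash
python3 -m handwheel '[{"x":-3,"y":-0.1,"z":0,"rx":0,"ry":0,"rz":0},{"x":-3,"y":0,"z":0,"rx":0,"ry":0,"rz":0},{"x":-3,"y":0,"z":0,"rx":0,"ry":0,"rz":0},{"x":-3,"y":0,"z":0.02,"rx":0,"ry":0,"rz":0},{"x":-3,"y":0,"z":0.02,"rx":0,"ry":0,"rz":0}]'|grep -E "ft|ee"; python3 -m handwheel '[{"x":-3,"y":-0.1,"z":0.02,"rx":0,"ry":0,"rz":0},{"x":-3,"y":0,"z":0.02,"rx":0,"ry":0,"rz":0},{"x":-3,"y":0,"z":0.03,"rx":0,"ry":0,"rz":0},{"x":-3,"y":0,"z":0.03,"rx":0,"ry":0,"rz":0},{"x":-3,"y":0,"z":0.03,"rx":0,"ry":0,"rz":0}]'|grep -E "ft|ee";  python3 -m handwheel '[{"x":-3,"y":-0.1,"z":0.04,"rx":0,"ry":0,"rz":0},{"x":-3,"y":0,"z":0.04,"rx":0,"ry":0,"rz":0},{"x":-3,"y":0,"z":0.04,"rx":0,"ry":0,"rz":0},{"x":-3,"y":0,"z":0.04,"rx":0,"ry":0,"rz":0},{"x":-3,"y":0,"z":0.04,"rx":0,"ry":0,"rz":0}]'|grep -E "ft|ee"; python3 st.py
```

```text
ee_pos: [0.5611, -0.0283, 0.1294]
ft_force: [-0.8, 2.4, 2.4]
ee_pos: [0.5667, -0.0423, 0.1293]
ft_force: [-0.8, 2.5, 2.2]
ee_pos: [0.5723, -0.0562, 0.1291]
ft_force: [-1.4, 1.9, 3.3]
t 11.0 mani xy mm [  0.1 -49.9] z 129.11 F [-1.36  1.94  3.31] open 0.0006437640737691191
tool shift to nut end mm [149.9   0.8   0. ] xyaw 112.21733318676281 z [-0.  0. -1.]
```

```bash
python3 -m handwheel '[{"x":-3,"y":-0.1,"z":0.03,"rx":0,"ry":0,"rz":0},{"x":-3,"y":0,"z":0.03,"rx":0,"ry":0,"rz":0},{"x":-3,"y":0,"z":0.03,"rx":0,"ry":0,"rz":0},{"x":-3,"y":0,"z":0.03,"rx":0,"ry":0,"rz":0},{"x":-3,"y":0,"z":0.03,"rx":0,"ry":0,"rz":0}]'|grep -E "ft|ee"; python3 -m handwheel '[{"x":-3,"y":-0.1,"z":0.03,"rx":0,"ry":0,"rz":0},{"x":-3,"y":0,"z":0.03,"rx":0,"ry":0,"rz":0},{"x":-3,"y":0,"z":0.03,"rx":0,"ry":0,"rz":0},{"x":-3,"y":0,"z":0.03,"rx":0,"ry":0,"rz":0},{"x":-3,"y":0,"z":0.03,"rx":0,"ry":0,"rz":0}]'|grep -E "ft|ee";  python3 -m handwheel '[{"x":-3,"y":-0.1,"z":0.03,"rx":0,"ry":0,"rz":0},{"x":-3,"y":0,"z":0.03,"rx":0,"ry":0,"rz":0},{"x":-3,"y":0,"z":0.03,"rx":0,"ry":0,"rz":0},{"x":-3,"y":0,"z":0.03,"rx":0,"ry":0,"rz":0},{"x":-3,"y":0,"z":0.03,"rx":0,"ry":0,"rz":0}]'|grep -E "ft|ee"; python3 st.py
```

```text
ee_pos: [0.5779, -0.0701, 0.1289]
ft_force: [-0.3, 2.8, 3.1]
ee_pos: [0.5834, -0.084, 0.1288]
ft_force: [-0.4, 3.0, 4.1]
ee_pos: [0.589, -0.098, 0.1287]
ft_force: [-0.8, 2.2, 3.0]
t 12.5 mani xy mm [  0.  -94.9] z 128.68 F [-0.83  2.21  3.05] open 0.0007867477084310685
tool shift to nut end mm [194.9   1.1  -0. ] xyaw 112.21871552436453 z [ 0. -0. -1.]
```

Nearly there. I'll finish to about -109 mm, then lift clear.

```bash
python3 -m handwheel '[{"x":-3,"y":-0.1,"z":0.02,"rx":0,"ry":0,"rz":0},{"x":-3,"y":0,"z":0.02,"rx":0,"ry":0,"rz":0},{"x":-3,"y":0,"z":0.02,"rx":0,"ry":0,"rz":0},{"x":-3,"y":0,"z":0.02,"rx":0,"ry":0,"rz":0},{"x":-2,"y":0,"z":0,"rx":0,"ry":0,"rz":0}]'|grep -E "ft|ee"; python3 -m handwheel '[{"x":0,"y":0,"z":0,"rx":0,"ry":0,"rz":0}]'|grep -E "ft|ee"; python3 st.py; python3 -m handwheel '[{"x":0,"y":0,"z":-1,"rx":0,"ry":0,"rz":0},{"x":0,"y":0,"z":-2,"rx":0,"ry":0,"rz":0},{"x":0,"y":0,"z":-5,"rx":0,"ry":0,"rz":0},{"x":0,"y":0,"z":-12,"rx":0,"ry":0,"rz":0},{"x":0,"y":0,"z":-20,"rx":0,"ry":0,"rz":0}]'|grep -E "ft|ee"; python3 -m handwheel '[{"x":0,"y":0,"z":-25,"rx":0,"ry":0,"rz":0},{"x":0,"y":0,"z":-25,"rx":0,"ry":0,"rz":0},{"x":0,"y":0,"z":-15,"rx":0,"ry":0,"rz":0},{"x":0,"y":0,"z":0,"rx":0,"ry":0,"rz":0},{"x":0,"y":0,"z":0,"rx":0,"ry":0,"rz":0}]'|grep -E "ft|ee"
python3 - <<'E'
from station import bot
import cv2,numpy as np
o=[cv2.resize(bot.capture(c)['frame'][80:280,150:400,::-1],(400,320)) for c in("scene","side")]
cv2.imwrite('pics/end.png',np.hstack(o))
E
```

```text
ee_pos: [0.5942, -0.111, 0.1285]
ft_force: [-1.2, 2.3, 2.9]
ee_pos: [0.5943, -0.1111, 0.1286]
ft_force: [-0.4, 0.6, 2.9]
t 13.1 mani xy mm [  -0.  -109.1] z 128.57 F [-0.35  0.56  2.85] open 0.00041552050131389665
tool shift to nut end mm [ 2.091e+02  1.200e+00 -1.000e-01] xyaw 112.20298425528705 z [ 2.e-04 -4.e-04 -1.e+00]
ee_pos: [0.5937, -0.1106, 0.1688]
ft_force: [0.2, -1.0, 0.3]
ee_pos: [0.594, -0.1107, 0.2334]
ft_force: [0.2, -0.5, 0.1]
```

View pics/end.png

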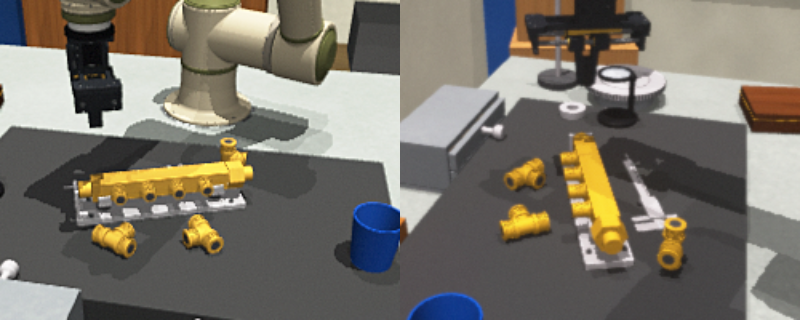

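The tool is clear at about (95,115) in the left view. The manifold is still in its nest at (165,180), and the tees, caliper and cup haven't moved.

```bash
python3 -c "
from station import bot
print(bot.finish_job())"
```

```text
the job is handed in; nothing more can be done
None
```

I drew the closed fingertips along the flat from 99 mm on the nut side of the middle to 109 mm on the cap side, with readings of 2–4 N and no loss of contact seen. I then lifted clear, nothing around it looked moved in the final pictures, and the job is handed in.

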